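# Balance-check the grinding discs under the swing-arm magnifier

### The job

Swing the magnifier arm fully clear of the stand, then balance every disc lying on the green mat level on its own blue dome, hub up, swing the magnifier back over the middle dome for two seconds' look with all the discs balanced, and swing it clear again. Then lay all the discs flat, side by side, in the blue padded tray, and swing the magnifier back over the empty stand, to its stop. The discs are brittle: grip them with no more than 40 N, set them down softly without dropping them or pressing them down, and leave the two tape rolls where they are.

Things in the scene. Friction and masses are not known exactly. Their poses are not given: they have to be found in the camera images.
- disc0: brittle grinding disc: white ceramic with a brass band and a steel-grey top face, 70 mm across and 10 mm thick, with an ivory round hub 28 mm across rising 26 mm from the middle of its top (36 mm high in all; about 0.16 kg). Take it by the hub. Origin: centre of its underside; z up through the hub. Two or three discs are present; an absent one reads None from the start
- disc1: brittle grinding disc: white ceramic with a brass band and a steel-grey top face, 70 mm across and 10 mm thick, with an ivory round hub 28 mm across rising 26 mm from the middle of its top (36 mm high in all; about 0.16 kg). Take it by the hub. Origin: centre of its underside; z up through the hub. Two or three discs are present; an absent one reads None from the start
- disc2: brittle grinding disc: white ceramic with a brass band and a steel-grey top face, 70 mm across and 10 mm thick, with an ivory round hub 28 mm across rising 26 mm from the middle of its top (36 mm high in all; about 0.16 kg). Take it by the hub. Origin: centre of its underside; z up through the hub. Two or three discs are present; an absent one reads None from the start
- dome0 (a point): top point (48 mm above the bench) of one of the three blue domed rests of the grey stand, the one at the row's -y end. The domes are fixed spherical caps, radius of curvature 60 mm, 86 mm across where they leave the stand's top face at 30 mm height, in a row 110 mm apart. z up; x points from the dome row towards the magnifier's post; y along the row
- dome1 (a point): top point (48 mm above the bench) of one of the three blue domed rests of the grey stand, the middle one. The domes are fixed spherical caps, radius of curvature 60 mm, 86 mm across where they leave the stand's top face at 30 mm height, in a row 110 mm apart. z up; x points from the dome row towards the magnifier's post; y along the row
- dome2 (a point): top point (48 mm above the bench) of one of the three blue domed rests of the grey stand, the one at the row's +y end. The domes are fixed spherical caps, radius of curvature 60 mm, 86 mm across where they leave the stand's top face at 30 mm height, in a row 110 mm apart. z up; x points from the dome row towards the magnifier's post; y along the row
- magnifier (a joint): angle of the magnifier arm about its upright hinge (rad): 0 = at its stop, pointing from the post over the middle dome (lens above it, counts as over it below 0.2); grows to 1.65 = stop on the +y side, clear of the stand (clear above 1.3). Stiff enough to stay where it is left. Turns clockwise seen from above as the value grows
- magnifier_handle (a point): top of the red upright round handle on the white magnifier arm, 20 mm across, standing 53 mm above the arm's top, 100 mm from the hinge. The arm is 22 mm wide with its top at 180 mm and a round white lens head, 86 mm across, at 170 mm from the hinge, underside at 156 mm above the bench
- pivot (a point): point on the hinge axis of the magnifier arm, 172 mm above the bench, on a post 170 mm from the middle dome; z up
- tray: loose blue tray, 310 mm (its x) by 140 mm (its y) by 20 mm high, walls 6 mm, dark padded floor 11 mm above the bench. Origin: centre of its underside; z up
- tray_in (a point): centre of the tray's padded floor; axes as the tray's
- mat: fixed green mat, 310 mm (its x) by 150 mm (its y), 4 mm thick, on which the discs lie at the start, in a row along its x. Origin: centre of its underside; mat and tray may be on either side of the stand
- roll_white: white tape roll, a ring 90 mm across and 24 mm high. Bystander. Origin: centre of its underside
- roll_green: green tape roll, a ring 80 mm across and 20 mm high. Bystander. Origin: centre of its underside
- stand: grey inspection stand, fixed: a block 104 mm by 330 mm (along its y, the dome row), 30 mm high, with the three domes on it and, 170 mm from the row along its x, the magnifier's post. Origin: under the middle dome, at bench level
Mind the look-alikes: they are no part of the job. Leave any brown look-alike of the disc1 alone. Leave any pink look-alike of the disc0 alone.

How it is judged:
By the outcome, as a careful person would: the job done as asked, in the order asked, and still so for the second after the job is handed in, with the robot touching nothing.
Of disc0, disc1, disc2 only 2 to 3 are there at a start; the rules pass over those that are not, and their reading is None.
At some moment in a run one of tray may be knocked a few centimetres aside while the robot is not near it.
It also fails if it takes over 208 s, if anything falls off the work surface, if the arm or the gripper's body presses on something with over 40 N, if the wrist force passes 120 N, or if a joint passes its speed limit or range.

### The arm

A 7-joint arm with a two-finger parallel gripper is mounted at the origin on the work surface. World frame = base frame: x ahead of the robot, y to its left, z up, the work surface at z = 0. Lengths are in m, angles in rad, forces in N, time in s.
With the tool pointing down it reaches from about 0.425 to 0.875 m from the base axis. Payload 4.7 kg.
Tool frame: the origin (TCP) lies midway between the tips of the shut fingers; the grasp point (between the pads) lies 19 mm behind it; z points along the fingers, y is the line along which they close (so a half turn about z gives the same grasp; the last joint's range is limited). The gripper opens to 87 mm and grips with 3 to 60 N. Pads are 19 mm wide; open, the fingers measure 117 mm over their backs; the gripper's body (75 mm by 190 mm) begins 51 mm behind the grasp point.
Start: joints at [1.256, 0.321, -0.07, 1.45, 0.023, 1.371, -0.057], TCP at [0.21, -0.615, 0.223] pointing down, gripper open.
Joint ranges: [-2.86, 2.86], [-0.3, 2.09], [-1.38, 1.24], [0.06, 2.45], [-1.56, 4.7], [0.09, 2.05], [-2.69, 2.69]. Speed limits (rad/s): [2.57, 2.57, 3.14, 3.14, 3.14, 3.14, 3.14].

### API

Orientations are given as a rotation vector (axis times angle).
In Python, from bench import ctrl gives the robot as it stands. The module is installed in compiled form; this text tells all that it offers.
- The arm moves only by the tool carry_out, never from a script. Its argument "steps" is a list of rows, each a list of 7 numbers: the turn, a rotation vector about the world's x, y, z in degrees, then the shift along the world's x, y, z in cm, then the opening, from 0 (shut) to 1 (fully open). A call has 1 to 12 rows; each row is the pose to reach, as a shift and turn from the pose commanded when the call began; what a row does not reach only later rows make up. A row lasts 1/10 s, in which the tool goes at most 50 mm and 8.59 degrees, less where a joint would pass 70% of its speed; a pose out of reach is approached as far as the arm can. A call with a gripper value outside its range is refused whole. The fingers move at their own pace and stop on an object; "squeeze" is the grip in N (left out, the last holds). Time passes only in rows, so rows that repeat a pose let the fingers close. It gives the time, the measured TCP pose, the force, the opening and the grip force at its end, in the units of the state.
- ctrl.get_state(): the state, without advancing time (a new reading comes with each control period).
- ctrl.get_image(name): name is "scene" or "top"; returns a dict with "pixels" (400x640x3 uint8, red, green, blue), "camera_matrix" (3x3 intrinsics, pixels), "cam_to_world" (4x4, takes a point from camera to world coordinates). Camera axes: x right, y down, z forward; pixel columns grow to the right and rows downward; lengths in m; the calibration is good to about 2 mm. A picture is of the moment at which its call begins. There is no depth.
- ctrl.close_job(): hands the job in; it is judged then, once.
The state is a dict: "time": time; "joint_positions": joint angles; "qd": joint speeds; "joint_torque": joint torques, N m; "position": TCP position; "tool_rot": TCP orientation; "ft_force": force on the tool from outside, world axes, zero at the start; "torque": the same for the moment, N m; "grip_width": opening from 0.0 (shut) to 1.0 (fully open); "grip_force": force on a finger pad.
Only numpy, scipy, OpenCV 4.12 (cv2) and the standard library are available. Lean on these libraries where they do the work, as an engineer would, in place of code of your own. Each camera call takes 0.05 s, during which the arm holds its last target. There are 200 camera calls.

## Working session

There is one attempt and no reset: what is moved stays moved. The work goes in short steps, Python scripts to look and compute and a tool call to move; the robot and the scene stay as the last step left them, time stands still between calls to the robot, and variables do not carry over. Pictures are saved under pics/ and viewed, at most 14 in all, crops included, and the job is handed in when it is done.

Besides the shell and the picture viewer there is one more tool, called after "Request:" by a JSON object that holds its "name" and its "arguments". carry_out: Moves the arm, as the interface text tells. Its arguments: {"type":"object","properties":{"steps":{"type":"array","items":{"type":"array","items":{"type":"number"}}},"squeeze":{"type":"number"}},"required":["steps"]}

```bash
mkdir -p pics
cat > h.py <<'E'
import numpy as np, cv2
from bench import ctrl
def grab(n,save=None):
    d=ctrl.get_image(n)
    if save: cv2.imwrite('pics/'+save,cv2.cvtColor(d['pixels'],cv2.COLOR_RGB2BGR))
    return d
def ray(d,uv,z):
    K=np.array(d['camera_matrix']);T=np.array(d['cam_to_world'])
    v=T[:3,:3]@np.linalg.solve(K,[uv[0],uv[1],1]);o=T[:3,3]
    return o+v*(z-o[2])/v[2]
E
python3 - <<'E'
from h import *
for n in('top','scene'):
    d=grab(n,n+'0.png');print(np.round(d['camera_matrix'],1),np.round(d['cam_to_world'],3))
s=ctrl.get_state();print({k:np.round(v,3) for k,v in s.items()})
E
```

```text
[[409.8   0.  323.1]
 [  0.  409.8 197. ]
 [  0.    0.    1. ]] [[-0.008 -0.996  0.085  0.436]
 [-1.     0.009  0.007  0.073]
 [-0.008 -0.085 -0.996  1.199]
 [ 0.     0.     0.     1.   ]]
[[410.9   0.  318.5]
 [  0.  410.9 194.4]
 [  0.    0.    1. ]] [[-0.822  0.368 -0.434  1.038]
 [ 0.569  0.535 -0.624  0.811]
 [ 0.003 -0.76  -0.649  0.891]
 [ 0.     0.     0.     1.   ]]
{'time': np.float64(0.1), 'joint_positions': array([ 1.256,  0.322, -0.07 ,  1.452,  0.023,  1.371, -0.057]), 'qd': array([-0.   , -0.003,  0.   , -0.003,  0.   , -0.   , -0.002]), 'joint_torque': array([-1.0000e-03, -4.9257e+01, -4.0700e-01, -3.1340e+01, -6.4000e-02,
        4.0000e-02,  0.0000e+00]), 'position': array([ 0.21 , -0.615,  0.222]), 'tool_rot': array([-3.098e+00, -5.140e-01,  1.000e-03]), 'ft_force': array([-0.34 ,  0.329,  0.25 ]), 'torque': array([-0.016, -0.045,  0.015]), 'grip_force': np.float64(0.0), 'grip_width': np.float64(0.996)}
```

View pics/top0.png

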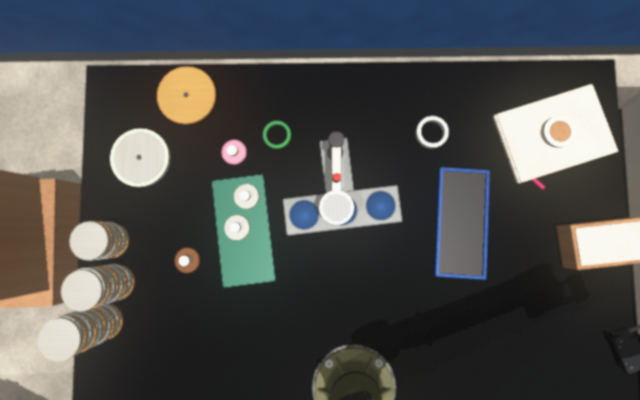

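View pics/scene0.png

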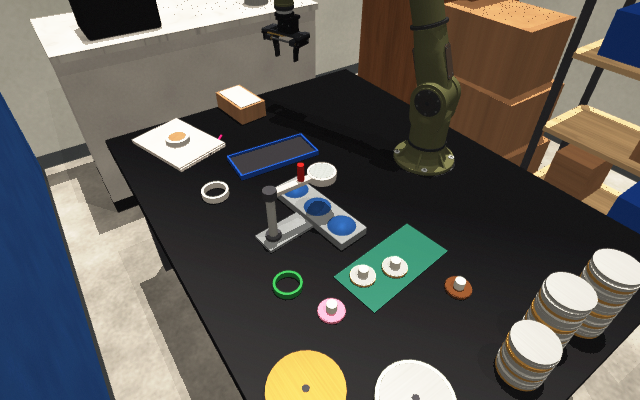

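The top view shows two white discs on the mat, with hubs near (246,196) and (236,228). The pink look-alike is at (233,152) and the brown one at (186,260). The domes are at about (304,214), (337,208, under the lens) and (380,205). The red handle is at (337,177), the post at (336,138) and the tray at (463,222). The scene view agrees with this: there are only two discs.

```bash
cat >> h.py <<'E'
def hsv(d): return cv2.cvtColor(d['pixels'],cv2.COLOR_RGB2HSV)
def blobs(m,amin=25):
    n,l,st,c=cv2.connectedComponentsWithStats(m.astype(np.uint8),connectivity=8)
    return [(l==i,st[i],c[i]) for i in range(1,n) if st[i][4]>=amin]
def outline(d,mask,z):
    c=max(cv2.findContours(mask.astype(np.uint8),cv2.RETR_EXTERNAL,cv2.CHAIN_APPROX_NONE)[0],key=len)[:,0]
    return np.array([ray(d,p,z)[:2] for p in c],np.float32)
def circ(p):
    A=np.c_[2*p,np.ones(len(p))];s=np.linalg.lstsq(A,(p**2).sum(1),rcond=None)[0]
    return s[0],s[1],np.sqrt(s[2]+s[0]**2+s[1]**2)
E
python3 - <<'E'
from h import *
for n in('top','scene'):
    d=grab(n);H=hsv(d);h,s,v=[H[...,i].astype(int) for i in range(3)]
    print(n)
    def show(nm,m,z,f='c',amin=25):
        for b,st,c in blobs(m,amin):
            p=outline(d,b,z)
            if f=='c': r=circ(p)
            else:
                r=cv2.minAreaRect(p);r=np.r_[r[0],r[1],r[2]]
            print(nm,c.round(1),st[4],np.round(r,4),'cen',ray(d,c,z)[:2].round(4))
    blue=(h>100)&(h<125)&(s>120)&(v>60);blue[:70]=0
    if n=='scene': blue[:,:200]=0; blue[:120]=0
    show('blue30',blue,.03); show('bluetray20',blue,.02,'r',200)
    show('red',((h<6)|(h>174))&(s>160)&(v>90),.223 if n=='top' else .207)
    g=(h>70)&(h<90)&(s>80)&(v>60)
    show('mat',g,.004,'r',500)
    show('grn',(h>55)&(h<=72)&(s>150)&(v>60),.02)
    if n=='top':
        c=[b for b in blobs(g,500)][0][1]
        w=(s<70)&(v>110);x,y,ww,hh=c[:4];mm=np.zeros_like(w);mm[y:y+hh,x:x+ww]=1
        show('disc',w&mm,.012)
        gray=(s<40)&(v>110)&(v<215)
        post=(v<70)&(s<80)
        print('px',d['pixels'][[138,150,190,215,208],[336,330,290,345,337]], d['pixels'][196,232:262].tolist())
        for q,z in (((336,138),.19),((338,206),.18),((337,176),.233)): print(q,ray(d,q,z))
    p=d['pixels']
    up=cv2.resize(p[120:245,200:420] if n=='top' else p[150:300,230:420],None,fx=3.6,fy=3.6,interpolation=cv2.INTER_CUBIC)
    cv2.imwrite(f'pics/{n}z.png',up[...,::-1])
E
```

```text
top
blue30 [462.1 223.8] 1243 [ 0.459  -0.3126  0.1311] cen [ 0.4555 -0.3122]
blue30 [380.3 205.3] 549 [ 0.5102 -0.0815  0.0364] cen [ 0.5101 -0.0815]
blue30 [303.6 214.4] 548 [0.4861 0.1377 0.0364] cen [0.486  0.1377]
bluetray20 [462.1 223.8] 1243 [ 0.4599 -0.3157  0.1499  0.3177 85.8624] cen [ 0.4557 -0.3155]
bluetray20 [380.3 205.3] 549 [ 5.10300e-01 -8.33000e-02  7.21000e-02  7.21000e-02  8.94822e+01] cen [ 0.5107 -0.0828]
bluetray20 [303.6 214.4] 548 [4.86300e-01 1.38600e-01 7.20000e-02 7.20000e-02 8.96088e+01] cen [0.4865 0.1382]
mat [243.3 236.5] 4568 [0.4424 0.3163 0.3146 0.1568 6.8333] cen [0.4246 0.3147]
disc [245.9 196. ] 561 [0.5421 0.3065 0.0378] cen [0.542  0.3064]
disc [236.5 227.1] 569 [0.4518 0.333  0.0376] cen [0.4517 0.3329]
px [[103 101 101]
 [ 90  87  83]
 [ 44  45  44]
 [230 229 227]
 [231 229 227]] [[111, 166, 140], [147, 183, 158], [197, 211, 189], [228, 228, 215], [235, 232, 222], [237, 234, 224], [238, 236, 227], [242, 242, 235], [247, 247, 244], [249, 250, 248], [250, 250, 249], [250, 250, 250], [250, 251, 250], [250, 250, 251], [249, 250, 250], [246, 247, 
[... 636 characters left out ...]
6 0.0273 0.0401] cen [0.4992 0.0281]
blue30 [341.2 225. ] 439 [0.4862 0.1362 0.04  ] cen [0.4867 0.1369]
bluetray20 [271.7 157.1] 872 [ 0.4644 -0.3083  0.1672  0.3175 85.8076] cen [ 0.4776 -0.2951]
bluetray20 [627.7 208.3] 994 [-0.3359  0.5547  0.2863  0.0854 24.6224] cen [-0.3085  0.5804]
bluetray20 [317.  206.3] 381 [4.92900e-01 1.89000e-02 7.99000e-02 8.25000e-02 5.55316e+01] cen [0.4929 0.019 ]
bluetray20 [341.2 225. ] 439 [ 0.4802  0.1279  0.0766  0.0843 55.4995] cen [0.4803 0.1291]
red [300.2 171.3] 126 [0.5662 0.0452 0.0291] cen [0.567 0.045]
mat [392.6 265. ] 3774 [0.4436 0.3155 0.3115 0.1506 6.889 ] cen [0.4473 0.3222]
grn [287.3 284.2] 394 [0.7265 0.2227 0.0416] cen [0.7273 0.2237]
```

View pics/topz.png

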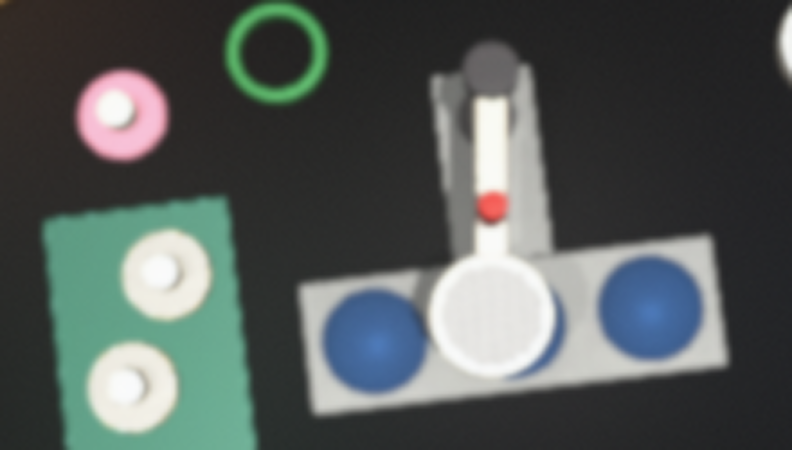

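Request:
{"name": "carry_out", "arguments": {"steps": [[0,0,13,3,5.5,1,0.5],[0,0,26,6,11,2,0.5],[0,0,40,9,16.5,3,0.5],[0,0,53,12,22,4,0.5],[0,0,66,15,27.5,5,0.5],[0,0,80,18,33,6,0.5],[0,0,93,21,38.5,7,0.5],[0,0,106,24,44,8,0.5],[0,0,120,27,49.5,8,0.5],[0,0,120,27,49.5,8,0.5],[0,0,120,27,49.5,8,0.5],[0,0,120,27,49.5,8,0.5]]}}

```text
time: 1.4
position: [0.4818, -0.1142, 0.3035]
tool_rot: [1.504, 2.757, 0.003]
ft_force: [0.6, -0.3, -0.2]
grip_width: 0.5
grip_force: 0.0
```

Request:
{"name": "carry_out", "arguments": {"steps": [[0,0,57,8.5,16.1,0,0.5],[0,0,57,8.5,16.1,0,0.5],[0,0,57,8.5,16.1,0,0.5],[0,0,57,8.5,16.1,0,0.5],[0,0,57,8.5,16.1,0,0.5],[0,0,57,8.5,16.1,0,0.5],[0,0,57,8.5,16.1,0,0.5],[0,0,57,8.5,16.1,-3,0.5],[0,0,57,8.5,16.1,-6,0.5],[0,0,57,8.5,16.1,-8.5,0.5],[0,0,57,8.5,16.1,-10.5,0.5],[0,0,57,8.5,16.1,-10.5,0.5]]}}

```text
time: 2.6
position: [0.5627, 0.0403, 0.1946]
tool_rot: [-0.028, -3.136, -0.0]
ft_force: [0.3, -0.0, -0.1]
grip_width: 0.498
grip_force: 0.0
```

Request:
{"name": "carry_out", "arguments": {"steps": [[0,0,0,0.4,0.6,0,0.3],[0,0,0,0.4,0.6,0,0.3],[0,0,-4,0.42,1.3,0,0.3],[0,0,-8,0.5,2.0,0,0.3],[0,0,-12,0.62,2.68,0,0.3],[0,0,-16,0.79,3.36,0,0.3],[0,0,-20,1.0,4.02,0,0.3],[0,0,-25,1.34,4.83,0,0.3],[0,0,-30,1.74,5.6,0,0.3],[0,0,-35,2.21,6.34,0,0.3],[0,0,-40,2.74,7.03,0,0.3],[0,0,-45,3.33,7.67,0,0.3]]}}

```text
time: 3.8
position: [0.5991, 0.1173, 0.199]
tool_rot: [1.233, 2.887, -0.0]
ft_force: [-0.8, -1.7, 1.6]
grip_width: 0.296
grip_force: 0.7
```

Request:
{"name": "carry_out", "arguments": {"steps": [[0,0,-5,0.64,0.59,0,0.3],[0,0,-10,1.33,1.12,0,0.3],[0,0,-15,2.07,1.59,0,0.3],[0,0,-20,2.84,1.99,0,0.3],[0,0,-25,3.65,2.33,0,0.3],[0,0,-30,4.48,2.59,0,0.3],[0,0,-35,5.33,2.78,0,0.3],[0,0,-39,6.02,2.88,0,0.3],[0,0,-43,6.72,2.92,0,0.3],[0,0,-43,6.72,2.92,0,0.4],[0,0,-43,6.72,2.92,6,0.4],[0,0,-43,6.72,2.92,11,0.4]]}}

```text
time: 5.0
position: [0.6644, 0.1466, 0.2979]
tool_rot: [-2.199, -2.241, 0.003]
ft_force: [1.6, -0.2, 0.3]
grip_width: 0.386
grip_force: 0.0
```

Run:
```python
from h import *
s=ctrl.get_state();print(np.round(s['position'],4),np.round(s['ft_force'],1),s['joint_positions'].round(2) if hasattr(s['joint_positions'],'round') else s['joint_positions'])
d=grab('top');e=grab('scene');H=hsv(d);h,s,v=[H[...,i].astype(int) for i in range(3)]
# domes from top: wider blue mask
blue=(h>98)&(h<125)&(s>90)&(v>50);blue[:160]=0;blue[250:]=0
for b,st,c in blobs(blue,100): print(np.round(circ(outline(d,b,.03)),4),st[4])
# brightest hub tops
hub=(d['pixels'].min(2)>=240);hub[:,:210]=0;hub[:,270:]=0
for b,st,c in blobs(hub,8): print('hub',c,st[4],ray(d,c,.04).round(4))
up=np.vstack([cv2.resize(d['pixels'][110:260,200:420],None,fx=2,fy=2),cv2.resize(e['pixels'][150:300,230:450],None,fx=2,fy=2)])
cv2.imwrite('pics/b1.png',up[...,::-1])
```

```text
[0.6644 0.1466 0.2979] [ 1.6 -0.2  0.3] [ 0.15  0.43 -0.59  1.22  0.23  1.56 -0.38]
[ 0.5048 -0.3144  0.1006] 1005
[ 0.5112 -0.0822  0.0375] 579
[0.4797 0.1525 0.026 ] 228
hub [259.59459459 151.7027027 ] 37 [0.6665 0.2626 0.04  ]
hub [231.12068966 149.56896552] 58 [0.6735 0.3445 0.04  ]
hub [243.39705882 195.04411765] 68 [0.5421 0.3081 0.04  ]
hub [233.72972973 227.28378378] 74 [0.4509 0.3347 0.04  ]
```

View pics/b1.png

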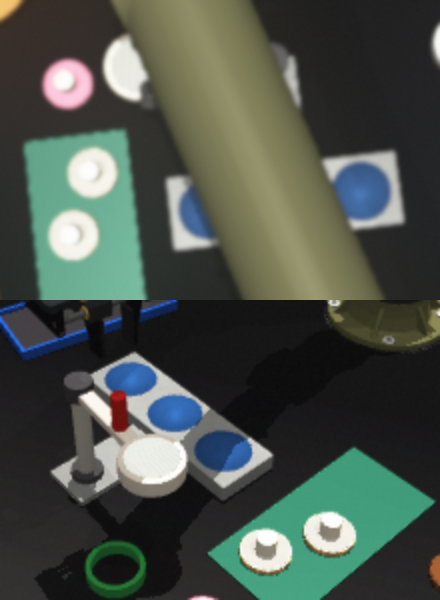

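Request:
{"name": "carry_out", "arguments": {"steps": [[0,0,0,-3,4,0,0.6],[0,0,0,-6,8,0,0.6],[0,0,0,-9,12,0,0.6],[0,0,0,-12.2,16.1,0,0.6],[0,0,0,-12.2,16.1,-4,0.6],[0,0,0,-12.2,16.1,-9,0.6],[0,0,0,-12.2,16.1,-14,0.6],[0,0,0,-12.2,16.1,-18,0.6],[0,0,0,-12.2,16.1,-20,0.6],[0,0,0,-12.2,16.1,-20,0.6],[0,0,0,-12.2,16.1,-20,0.6],[0,0,0,-12.2,16.1,-20,0.6]]}}

```text
time: 6.3
position: [0.5447, 0.3088, 0.1001]
tool_rot: [2.201, 2.24, 0.006]
ft_force: [0.3, 0.4, 0.1]
grip_width: 0.601
grip_force: 0.0
```

Request:
{"name": "carry_out", "arguments": {"steps": [[0,0,0,-0.25,-0.1,-3,0.6],[0,0,0,-0.25,-0.1,-6,0.6],[0,0,0,-0.25,-0.1,-7.5,0.6],[0,0,0,-0.25,-0.1,-8.2,0.6],[0,0,0,-0.25,-0.1,-8.2,0.6],[0,0,0,-0.25,-0.1,-8.2,0.45],[0,0,0,-0.25,-0.1,-8.2,0.3],[0,0,0,-0.25,-0.1,-8.2,0.2],[0,0,0,-0.25,-0.1,-8.2,0.2],[0,0,0,-0.25,-0.1,-8.2,0.2],[0,0,0,-0.25,-0.1,-8.2,0.2]], "squeeze": 5}}

```text
time: 7.4
position: [0.5417, 0.307, 0.0164]
tool_rot: [2.202, 2.239, 0.002]
ft_force: [0.0, -0.9, 3.3]
grip_width: 0.325
grip_force: 5.0
```

Request:
{"name": "carry_out", "arguments": {"steps": [[0,0,0,0,0,0,0.6],[0,0,0,0,0,0.1,0.6],[0,0,8,0,0,0.2,0.6],[0,0,16,0,0,0.2,0.6],[0,0,24,0,0,0.2,0.6],[0,0,32,0,0,0.2,0.6],[0,0,40,0,0,0.2,0.6],[0,0,48,0,0,0.2,0.6],[0,0,56,0,0,0.2,0.6],[0,0,64,0,0,0.2,0.6],[0,0,72,0,0,0.2,0.6],[0,0,80,0,0,0.2,0.6]]}}

```text
time: 8.6
position: [0.5404, 0.3064, 0.0172]
tool_rot: [-0.238, -3.132, 0.001]
ft_force: [-0.4, 0.4, -1.1]
grip_width: 0.601
grip_force: 0.0
```

Request:
{"name": "carry_out", "arguments": {"steps": [[0,0,7,0,0,0,0.6],[0,0,15,0,0,0,0.6],[0,0,15,0,0,0,0.6],[0,0,15,0,0,0,0.4],[0,0,15,0,0,0,0.2],[0,0,15,0,0,0,0.2],[0,0,15,0,0,0,0.2],[0,0,15,0,0,0,0.2],[0,0,15,0,0,0,0.2]], "squeeze": 5}}

```text
time: 9.5
position: [0.5409, 0.3066, 0.0176]
tool_rot: [-0.163, 3.137, -0.0]
ft_force: [0.4, -0.5, -0.8]
grip_width: 0.319
grip_force: 5.0
```

Request:
{"name": "carry_out", "arguments": {"steps": [[0,0,0,0,0,0,0.2],[0,0,0,0,0,0,0.2],[0,0,0,0,0,1,0.2],[0,0,0,0,0,4,0.2],[0,0,0,0,0,8,0.2],[0,0,0,0,0,12,0.2],[0,0,0,-0.5,-3,15,0.2],[0,0,0,-1,-7,15,0.2],[0,0,0,-1.8,-11,15,0.2],[0,0,0,-2.4,-15,15,0.2],[0,0,0,-3,-19,15,0.2],[0,0,0,-3.6,-23,15,0.2]], "squeeze": 15}}

```text
time: 10.7
position: [0.5042, 0.0754, 0.1678]
tool_rot: [-0.165, 3.137, -0.001]
ft_force: [0.5, 0.4, -1.1]
grip_width: 0.314
grip_force: 15.0
```

Request:
{"name": "carry_out", "arguments": {"steps": [[0,0,0,-0.5,-3,-1,0.2],[0,0,0,-0.7,-4.6,-3,0.2],[0,0,0,-0.7,-4.9,-6,0.2],[0,0,0,-0.7,-4.9,-8,0.2],[0,0,0,-0.7,-4.9,-8,0.2],[0,0,0,-0.7,-4.9,-8,0.2]]}}

```text
time: 11.3
position: [0.498, 0.0283, 0.0882]
tool_rot: [-0.165, 3.137, 0.001]
ft_force: [0.2, 0.3, -1.7]
grip_width: 0.315
grip_force: 15.0
```

Run:
```python
from h import *
s=ctrl.get_state();print(np.round(s['position'],4))
d=grab('top');e=grab('scene')
up=np.vstack([cv2.resize(d['pixels'][160:250,250:420],None,fx=3.2,fy=3.2,interpolation=2),cv2.resize(e['pixels'][150:240,250:420],None,fx=3.2,fy=3.2,interpolation=2)])
cv2.imwrite('pics/b2.png',up[...,::-1])
H=hsv(e);h,s,v=[H[...,i].astype(int) for i in range(3)]
blue=(h>98)&(h<125)&(s>110)&(v>50);blue[:150]=0;blue[:,:250]=0;blue[:,400:]=0
for b,st,c in blobs(blue,100): print(c,np.round(circ(outline(e,b,.03)),4),st[4])
```

```text
[0.498  0.0283 0.0882]
[268.9527897  167.81545064] [ 0.5215 -0.2332  0.0496] 233
[295.0224359  188.93269231] [ 0.51   -0.083   0.0389] 312
[316.89171975 207.8089172 ] [0.5023 0.032  0.036 ] 314
[341.26681614 225.13901345] [0.4865 0.1366 0.0404] 446
```

View pics/b2.png

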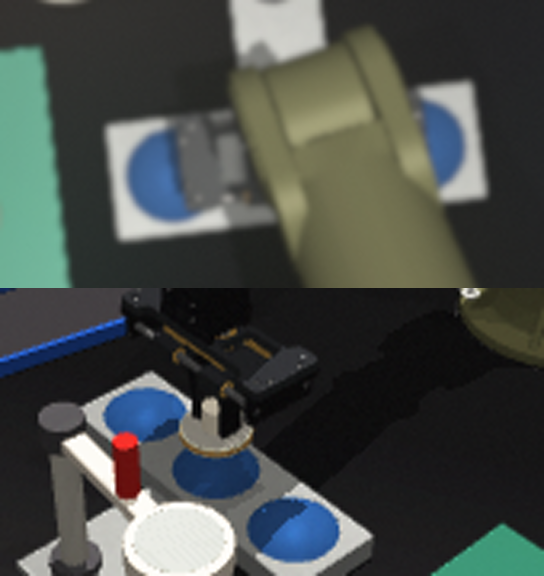

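Request:
{"name": "carry_out", "arguments": {"steps": [[0,0,0,0,-0.09,-0.8,0.2],[0,0,0,0,-0.09,-1.6,0.2],[0,0,0,0,-0.09,-2.1,0.2],[0,0,0,0,-0.09,-2.3,0.2],[0,0,0,0,-0.09,-2.4,0.2],[0,0,0,0,-0.09,-2.45,0.2],[0,0,0,0,-0.09,-2.45,0.2],[0,0,0,0,-0.09,-2.45,0.2]]}}

```text
time: 12.2
position: [0.498, 0.0268, 0.0633]
tool_rot: [-0.164, 3.137, 0.0]
ft_force: [1.1, -0.7, -1.6]
grip_width: 0.318
grip_force: 15.0
```

Request:
{"name": "carry_out", "arguments": {"steps": [[0,0,0,0,0,-0.05,0.2],[0,0,0,0,0,-0.1,0.2],[0,0,0,0,0,-0.1,0.2],[0,0,0,0,0,-0.1,0.2]]}}

```text
time: 12.6
position: [0.4979, 0.0268, 0.0621]
tool_rot: [-0.164, 3.137, 0.0]
ft_force: [0.0, -0.6, -2.3]
grip_width: 0.317
grip_force: 15.0
```

Request:
{"name": "carry_out", "arguments": {"steps": [[0,0,0,0,0.06,-0.04,0.2],[0,0,0,0,0.06,-0.06,0.2],[0,0,0,0,0.06,-0.06,0.2],[0,0,0,0,0.06,-0.06,0.2]]}}

```text
time: 13.0
position: [0.4979, 0.0275, 0.0616]
tool_rot: [-0.164, 3.137, 0.0]
ft_force: [-0.6, 1.2, -0.3]
grip_width: 0.316
grip_force: 15.0
```

Request:
{"name": "carry_out", "arguments": {"steps": [[0,0,0,0,0,-0.03,0.2],[0,0,0,0,0,-0.03,0.2],[0,0,0,0,0,-0.03,0.2]]}}

```text
time: 13.3
position: [0.498, 0.0275, 0.0615]
tool_rot: [-0.164, 3.137, 0.0]
ft_force: [-1.2, 0.3, 2.1]
grip_width: 0.317
grip_force: 15.0
```

Request:
{"name": "carry_out", "arguments": {"steps": [[0,0,0,0,0,0,0.34],[0,0,0,0,0,0,0.38],[0,0,0,0,0,0,0.6],[0,0,0,0,0,0,0.6],[0,0,0,0,0,1,0.6],[0,0,0,0,0,4,0.6],[0,0,0,0,0,8,0.6],[0,0,0,0,5,11,0.6],[0,0,0,-1,10,11,0.6],[0,0,0,-2,15,11,0.6],[0,0,0,-3,20,11,0.6],[0,0,0,-4,25,11,0.6]]}}

```text
time: 14.5
position: [0.4599, 0.2681, 0.1723]
tool_rot: [-0.162, 3.136, -0.001]
ft_force: [1.7, -0.1, -0.1]
grip_width: 0.601
grip_force: 0.0
```

Request:
{"name": "carry_out", "arguments": {"steps": [[0,0,0,-0.5,5,0,0.6],[0,0,0,-0.5,5.6,0,0.6],[0,0,0,-0.5,5.6,0,0.6],[0,0,0,-0.5,5.6,0,0.6]]}}

```text
time: 14.9
position: [0.4557, 0.3212, 0.1713]
tool_rot: [-0.162, 3.137, -0.002]
ft_force: [-0.2, -0.1, -0.4]
grip_width: 0.602
grip_force: 0.0
```

Run:
```python
from h import *
s=ctrl.get_state();print(np.round(s['position'],4))
d=grab('top');e=grab('scene')
cv2.imwrite('pics/b3.png',np.vstack([cv2.resize(d['pixels'][160:250,250:420],None,fx=3.2,fy=3.2,interpolation=2),cv2.resize(e['pixels'][150:240,250:420],None,fx=3.2,fy=3.2,interpolation=2)])[...,::-1])
for n,I in(('top',d),('scene',e)):
    H=hsv(I);h,s,v=[H[...,i].astype(int) for i in range(3)]
    blue=(h>98)&(h<125)&(s>100)&(v>50);blue[:150]=0;blue[250:]=0;blue[:,:250]=0;blue[:,410:]=0
    for b,st,c in blobs(blue,100): print(n,'blue',c.round(1),np.round(circ(outline(I,b,.03)),4),st[4])
    w=(s<60)&(v>150); hub=I['pixels'].min(2)>=240
    if n=='top':
        for M in(w,hub):
            for b,st,c in blobs(M,20):
                if 310<c[0]<365 and 160<c[1]<250: print('w',c.round(1),st[4],'rim',np.round(circ(outline(I,b,.056)),4),'hubtop',ray(I,c,.084).round(4))
```

```text
[0.4557 0.3212 0.1713]
top blue [380.3 205.2] [ 0.5106 -0.0813  0.0376] 582
top blue [303.8 214.4] [0.4863 0.1372 0.0375] 580
w [341.1 199.6] 3810 rim [0.5226 0.0312 0.1243] hubtop [0.5233 0.0322 0.084 ]
w [342.9 209.5] 371 rim [0.4981 0.0276 0.0304] hubtop [0.4961 0.0277 0.084 ]
scene blue [283.4 163. ] [ 0.4628 -0.2207  0.0842] 400
scene blue [295.2 189. ] [ 0.5097 -0.0825  0.0392] 319
scene blue [316.7 210.2] [0.5006 0.03   0.034 ] 175
scene blue [341.2 225.2] [0.4868 0.1368 0.0406] 450
```

View pics/b3.png

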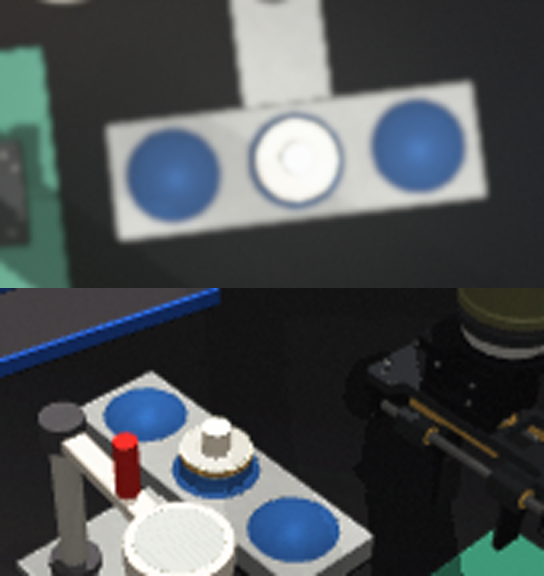

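Request:
{"name": "carry_out", "arguments": {"steps": [[0,0,0,-0.45,1.2,-4,0.6],[0,0,0,-0.45,1.2,-8,0.6],[0,0,0,-0.45,1.2,-12,0.6],[0,0,0,-0.45,1.2,-14.3,0.6],[0,0,0,-0.45,1.2,-15.3,0.6],[0,0,0,-0.45,1.2,-15.3,0.6],[0,0,0,-0.45,1.2,-15.3,0.45],[0,0,0,-0.45,1.2,-15.3,0.3],[0,0,0,-0.45,1.2,-15.3,0.2],[0,0,0,-0.45,1.2,-15.3,0.2],[0,0,0,-0.45,1.2,-15.3,0.2]], "squeeze": 5}}

```text
time: 16.1
position: [0.4512, 0.3345, 0.019]
tool_rot: [-0.163, 3.136, -0.0]
ft_force: [0.3, -1.2, 5.4]
grip_width: 0.319
grip_force: 5.0
```

Request:
{"name": "carry_out", "arguments": {"steps": [[0,0,0,0,0,0,0.6],[0,0,0,0,0,0,0.6],[0,0,-8,0,0,0,0.6],[0,0,-16,0,0,0,0.6],[0,0,-24,0,0,0,0.6],[0,0,-32,0,0,0,0.6],[0,0,-40,0,0,0,0.6],[0,0,-48,0,0,0,0.6],[0,0,-56,0,0,0,0.6],[0,0,-64,0,0,0,0.6],[0,0,-72,0,0,0,0.6],[0,0,-80,0,0,0,0.6]]}}

```text
time: 17.3
position: [0.4502, 0.3347, 0.0179]
tool_rot: [-1.898, -2.503, 0.0]
ft_force: [-0.2, 0.7, -0.4]
grip_width: 0.596
grip_force: 0.0
```

Request:
{"name": "carry_out", "arguments": {"steps": [[0,0,-8,0,0,0,0.6],[0,0,-10,0,0,0,0.6],[0,0,-10,0,0,0,0.6],[0,0,-10,0,0,0,0.4],[0,0,-10,0,0,0,0.2],[0,0,-10,0,0,0,0.2],[0,0,-10,0,0,0,0.2],[0,0,-10,0,0,0,0.2],[0,0,-10,0,0,0,0.2]], "squeeze": 5}}

```text
time: 18.2
position: [0.4506, 0.3345, 0.0182]
tool_rot: [2.103, 2.334, 0.0]
ft_force: [1.0, 0.4, -1.2]
grip_width: 0.318
grip_force: 5.0
```

Request:
{"name": "carry_out", "arguments": {"steps": [[0,0,0,0,0,0,0.2],[0,0,0,0,0,0,0.2],[0,0,0,0,0,1,0.2],[0,0,0,0,0,4,0.2],[0,0,0,0,0,8,0.2],[0,0,0,0.5,-3,11,0.2],[0,0,0,1.2,-7,13,0.2],[0,0,0,2,-11,13,0.2],[0,0,0,2.8,-15,13,0.2],[0,0,0,3.5,-19,11,0.2],[0,0,0,3.56,-19.76,8,0.2],[0,0,0,3.56,-19.76,6.5,0.2]], "squeeze": 15}}

```text
time: 19.4
position: [0.4851, 0.1342, 0.0816]
tool_rot: [-2.107, -2.329, 0.004]
ft_force: [-0.5, 0.8, -2.6]
grip_width: 0.322
grip_force: 15.0
```

Request:
{"name": "carry_out", "arguments": {"steps": [[0,0,0,0,0,-1,0.2],[0,0,0,0,0,-1.6,0.2],[0,0,0,0,0,-1.8,0.2],[0,0,0,0,0,-1.8,0.2],[0,0,0,0,0,-1.8,0.2]]}}

```text
time: 19.9
position: [0.4867, 0.1377, 0.066]
tool_rot: [2.101, 2.335, 0.002]
ft_force: [-0.4, 0.1, -0.4]
grip_width: 0.311
grip_force: 15.0
```

Request:
{"name": "carry_out", "arguments": {"steps": [[0,0,0,-0.04,-0.07,-0.15,0.2],[0,0,0,-0.04,-0.07,-0.25,0.2],[0,0,0,-0.04,-0.07,-0.32,0.2],[0,0,0,-0.04,-0.07,-0.32,0.2],[0,0,0,-0.04,-0.07,-0.32,0.2]]}}

```text
time: 20.4
position: [0.4858, 0.1361, 0.0621]
tool_rot: [2.103, 2.334, 0.0]
ft_force: [0.5, 0.2, -0.5]
grip_width: 0.316
grip_force: 15.0
```

Request:
{"name": "carry_out", "arguments": {"steps": [[0,0,0,0,0,-0.04,0.2],[0,0,0,0,0,-0.04,0.2],[0,0,0,0,0,-0.04,0.2]]}}

```text
time: 20.7
position: [0.4859, 0.1361, 0.062]
tool_rot: [2.103, 2.334, -0.0]
ft_force: [-1.7, -0.3, 5.0]
grip_width: 0.315
grip_force: 15.0
```

Request:
{"name": "carry_out", "arguments": {"steps": [[0,0,0,0,0,0.08,0.2],[0,0,0,0.03,0.08,0.08,0.2],[0,0,0,0.03,0.08,0.08,0.2],[0,0,0,0.03,0.08,0.08,0.2],[0,0,0,0.03,0.08,0.03,0.2],[0,0,0,0.03,0.08,0.02,0.2],[0,0,0,0.03,0.08,0.02,0.2]]}}

```text
time: 21.4
position: [0.486, 0.1371, 0.062]
tool_rot: [2.103, 2.334, -0.0]
ft_force: [-2.5, 0.3, 3.1]
grip_width: 0.32
grip_force: 15.0
```

Request:
{"name": "carry_out", "arguments": {"steps": [[0,0,0,0,0,0,0.34],[0,0,0,0,0,0,0.38],[0,0,0,0,0,0,0.6],[0,0,0,0,0,0,0.6],[0,0,0,0,0,1,0.6],[0,0,0,0,0,5,0.6],[0,0,0,0,0,10,0.6],[0,0,0,0,0,15,0.6],[0,0,0,0,0,20,0.6],[0,0,0,0,0,24,0.5],[0,0,0,0,0,24,0.5],[0,0,0,0,0,24,0.5]]}}

```text
time: 22.6
position: [0.4864, 0.1373, 0.3032]
tool_rot: [2.101, 2.333, 0.003]
ft_force: [0.0, -0.6, -0.6]
grip_width: 0.514
grip_force: 0.0
```

Run:
```python
from h import *
s=ctrl.get_state();print(np.round(s['position'],4),np.round(s['tool_rot'],3))
e=grab('scene')
cv2.imwrite('pics/b4.png',cv2.resize(e['pixels'][130:250,240:420],None,fx=4,fy=4,interpolation=2)[...,::-1])
H=hsv(e);h,s,v=[H[...,i].astype(int) for i in range(3)]
for b,st,c in blobs(((h<6)|(h>174))&(s>160)&(v>90)): print(c,st,ray(e,c,.207).round(4))
```

```text
[0.4864 0.1373 0.3032] [2.101 2.333 0.003]
[289.14189189 205.23648649] [285 195   9  21 148] [0.6649 0.1466 0.207 ]
```

View pics/b4.png

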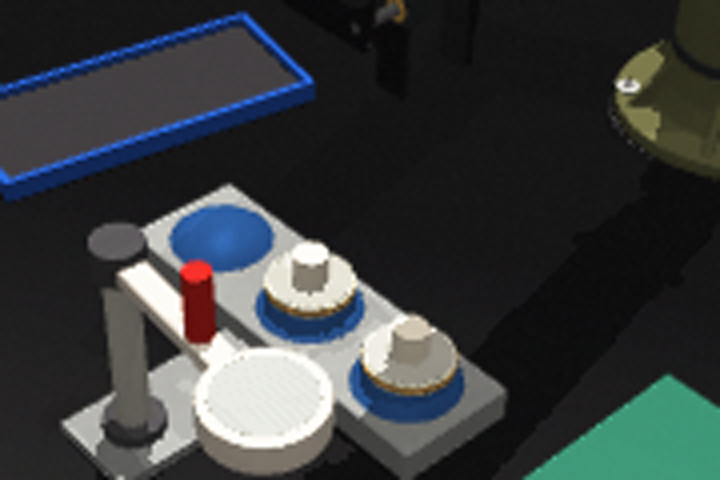

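Request:
{"name": "carry_out", "arguments": {"steps": [[0,0,-2,4.5,0.3,0,0.5],[0,0,-4,9,0.5,0,0.5],[0,0,-5,13.5,0.8,0,0.5],[0,0,-5,17.8,0.95,0,0.5],[0,0,-5,17.8,0.95,0,0.5],[0,0,-5,17.8,0.95,0,0.5],[0,0,-5,17.8,0.95,-3,0.5],[0,0,-5,17.8,0.95,-6,0.5],[0,0,-5,17.8,0.95,-9,0.5],[0,0,-5,17.8,0.95,-10.4,0.5],[0,0,-5,17.8,0.95,-10.4,0.4],[0,0,-5,17.8,0.95,-10.4,0.3]]}}

```text
time: 23.85
position: [0.6641, 0.1468, 0.1994]
tool_rot: [2.201, 2.24, 0.002]
ft_force: [0.4, -0.9, 0.2]
grip_width: 0.393
grip_force: 0.0
```

Request:
{"name": "carry_out", "arguments": {"steps": [[0,0,0,0,0,0,0.3],[0,0,5,-0.87,-0.06,0,0.3],[0,0,10,-1.73,-0.21,0,0.3],[0,0,15,-2.57,-0.43,0,0.3],[0,0,20,-3.4,-0.72,0,0.3],[0,0,25,-4.19,-1.08,0,0.3],[0,0,30,-4.95,-1.51,0,0.3],[0,0,35,-5.67,-2.0,0,0.3],[0,0,40,-6.34,-2.56,0,0.3],[0,0,45,-6.96,-3.17,0,0.3],[0,0,50,-7.53,-3.83,0,0.3],[0,0,55,-8.04,-4.54,0,0.3]]}}

```text
time: 25.05
position: [0.5846, 0.1019, 0.1998]
tool_rot: [0.912, 3.003, 0.003]
ft_force: [2.2, 1.8, 0.2]
grip_width: 0.299
grip_force: 0.7
```

Request:
{"name": "carry_out", "arguments": {"steps": [[0,0,5,-0.44,-0.76,0,0.3],[0,0,10,-0.81,-1.54,0,0.3],[0,0,15,-1.12,-2.36,0,0.3],[0,0,20,-1.35,-3.2,0,0.3],[0,0,25,-1.51,-4.06,0,0.3],[0,0,29,-1.59,-4.75,0,0.3],[0,0,33,-1.61,-5.45,0,0.3],[0,0,36,-1.6,-5.97,0,0.3],[0,0,36,-1.6,-5.97,0,0.3],[0,0,36,-1.6,-5.97,0,0.3],[0,0,36,-1.6,-5.97,0,0.3],[0,0,36,-1.6,-5.97,0,0.3]]}}

```text
time: 26.25
position: [0.5677, 0.0418, 0.198]
tool_rot: [-0.054, 3.141, 0.0]
ft_force: [-0.4, -0.3, -0.1]
grip_width: 0.297
grip_force: 0.0
```

Run:
```python
from h import *
s=ctrl.get_state();print(np.round(s['position'],4))
e=grab('scene')
cv2.imwrite('pics/b5.png',cv2.resize(e['pixels'][130:250,240:420],None,fx=4,fy=4,interpolation=2)[...,::-1])
H=hsv(e);h,s,v=[H[...,i].astype(int) for i in range(3)]
for b,st,c in blobs(((h<6)|(h>174))&(s>160)&(v>90)): print(c,st,ray(e,c,.207).round(4))
```

```text
[0.5677 0.0418 0.198 ]
[298.18181818 173.63636364] [296 165   8  16  44] [0.5772 0.0509 0.207 ]
```

View pics/b5.png

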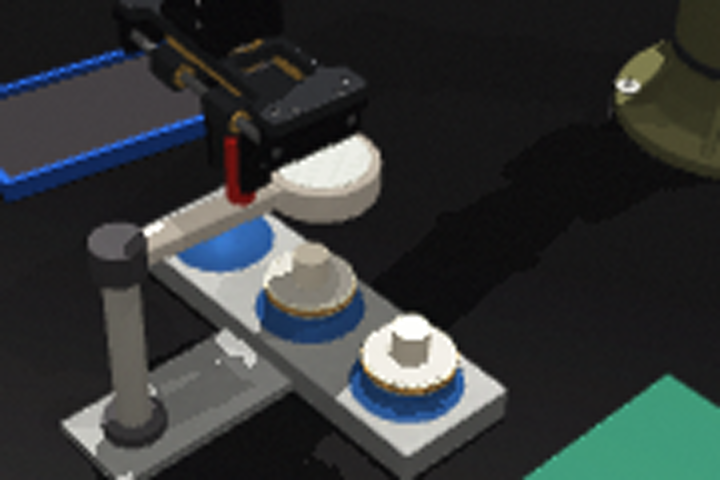

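Request:
{"name": "carry_out", "arguments": {"steps": [[0,0,1,0,-0.3,0,0.3],[0,0,1,0,-0.3,0,0.3],[0,0,1,0,-0.3,0,0.3],[0,0,1,0,-0.3,0,0.3],[0,0,1,0,-0.3,0,0.3],[0,0,1,0,-0.3,0,0.3],[0,0,1,0,-0.3,0,0.3],[0,0,1,0,-0.3,0,0.3],[0,0,1,0,-0.3,0,0.3],[0,0,1,0,-0.3,0,0.3],[0,0,1,0,-0.3,0,0.3],[0,0,1,0,-0.3,0,0.3]]}}

```text
time: 27.5
position: [0.5676, 0.0384, 0.1978]
tool_rot: [-0.081, 3.14, 0.0]
ft_force: [0.4, 0.0, -0.1]
grip_width: 0.303
grip_force: 0.0
```

Request:
{"name": "carry_out", "arguments": {"steps": [[0,0,0,0,0,0,0.3],[0,0,0,0,0,0,0.3],[0,0,0,0,0,0,0.3],[0,0,0,0,0,0,0.3],[0,0,0,0,0,0,0.3],[0,0,0,0,0,0,0.3],[0,0,0,0,0,0,0.3],[0,0,0,0,0,0,0.3],[0,0,0,0,0,0,0.3],[0,0,0,0,0,0,0.3],[0,0,0,0,0,0,0.3],[0,0,0,0,0,0,0.3]]}}

```text
time: 28.7
position: [0.5676, 0.0384, 0.1978]
tool_rot: [0.081, -3.141, -0.0]
ft_force: [-0.7, -0.3, 0.1]
grip_width: 0.304
grip_force: 0.0
```

Request:
{"name": "carry_out", "arguments": {"steps": [[0,0,0,0,0,0,0.3],[0,0,0,0,0,0,0.3],[0,0,0,0,0,0,0.3],[0,0,0,0,0,0,0.3]]}}

```text
time: 29.1
position: [0.5676, 0.0384, 0.1978]
tool_rot: [-0.081, 3.141, 0.0]
ft_force: [1.0, -1.4, -0.0]
grip_width: 0.303
grip_force: 0.0
```

Request:
{"name": "carry_out", "arguments": {"steps": [[0,0,-4,-0.04,0.67,0,0.3],[0,0,-7,-0.03,1.19,0,0.3],[0,0,-12,0.03,2.06,0,0.3],[0,0,-17,0.18,2.92,0,0.3],[0,0,-22,0.4,3.76,0,0.3],[0,0,-27,0.69,4.59,0,0.3],[0,0,-32,1.05,5.38,0,0.3],[0,0,-37,1.48,6.14,0,0.3],[0,0,-42,1.97,6.86,0,0.3],[0,0,-47,2.53,7.53,0,0.3],[0,0,-52,3.14,8.15,0,0.3],[0,0,-57,3.8,8.72,0,0.3]]}}

```text
time: 30.3
position: [0.6055, 0.1254, 0.1977]
tool_rot: [-1.432, -2.796, 0.002]
ft_force: [-1.0, -1.0, 1.8]
grip_width: 0.298
grip_force: 0.7
```

Request:
{"name": "carry_out", "arguments": {"steps": [[0,0,-5,0.71,0.51,0,0.3],[0,0,-10,1.47,0.95,0,0.3],[0,0,-15,2.25,1.33,0,0.3],[0,0,-20,3.07,1.63,0,0.3],[0,0,-25,3.91,1.86,0,0.3],[0,0,-30,4.77,2.02,0,0.3],[0,0,-34,5.46,2.1,0,0.3],[0,0,-36,5.81,2.11,0,0.3],[0,0,-36,5.81,2.11,0,0.4],[0,0,-36,5.81,2.11,4,0.4],[0,0,-36,5.81,2.11,8,0.4],[0,0,-36,5.81,2.11,11,0.4]]}}

```text
time: 31.5
position: [0.6639, 0.1469, 0.3104]
tool_rot: [2.22, 2.221, 0.003]
ft_force: [0.5, 0.0, 0.4]
grip_width: 0.399
grip_force: 0.0
```

Run:
```python
from h import *
s=ctrl.get_state();print(np.round(s['position'],4),np.round(s['tool_rot'],3))
d=grab('top');e=grab('scene')
cv2.imwrite('pics/b6.png',np.vstack([cv2.resize(d['pixels'][100:300,250:560],(600,387)),e['pixels'][100:250,0:600]*1])[:600,:,::-1])
H=hsv(d);h,s,v=[H[...,i].astype(int) for i in range(3)]
blue=(h>98)&(h<125)&(s>90)&(v>50);blue[:130]=0;blue[:,:425]=0
b=max(blobs(blue,100),key=lambda q:q[1][4])
print('tray',cv2.minAreaRect(outline(d,b[0],.02)))
H=hsv(e);h,s,v=[H[...,i].astype(int) for i in range(3)]
for b,st,c in blobs(((h<6)|(h>174))&(s>160)&(v>90)): print(c,ray(e,c,.207).round(4))
```

```text
[0.6639 0.1469 0.3104] [2.22  2.221 0.003]
tray ((0.45994168519973755, -0.3157048523426056), (0.15227338671684265, 0.3199126124382019), 85.91358184814453)
[290.3028169  204.66901408] [0.6614 0.1465 0.207 ]
```

View pics/b6.png

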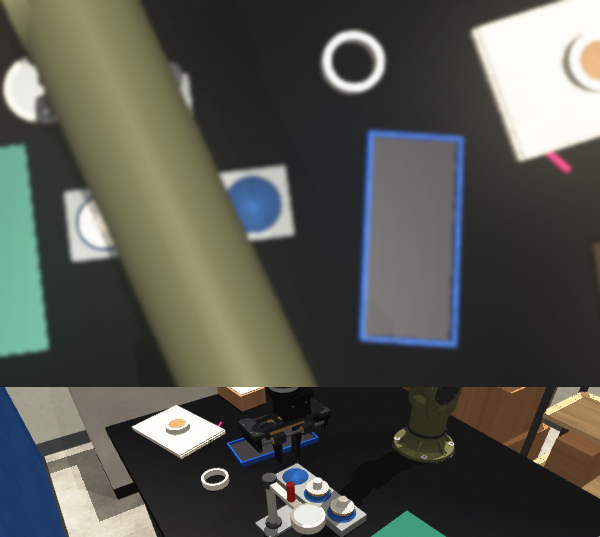

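Request:
{"name": "carry_out", "arguments": {"steps": [[0,0,2,-4.5,-0.2,0,0.6],[0,0,4,-9,-0.5,0,0.6],[0,0,6,-13.5,-0.7,0,0.6],[0,0,6,-17.8,-0.98,0,0.6],[0,0,6,-17.8,-0.98,0,0.6],[0,0,6,-17.8,-0.98,-4,0.6],[0,0,6,-17.8,-0.98,-8,0.6],[0,0,6,-17.8,-0.98,-12,0.6],[0,0,6,-17.8,-0.98,-16,0.6],[0,0,6,-17.8,-0.98,-19,0.6],[0,0,6,-17.8,-0.98,-20,0.6],[0,0,6,-17.8,-0.98,-20,0.6]]}}

```text
time: 32.8
position: [0.4848, 0.1367, 0.1064]
tool_rot: [-2.101, -2.333, 0.003]
ft_force: [-0.0, 0.2, 1.4]
grip_width: 0.599
grip_force: 0.0
```

Request:
{"name": "carry_out", "arguments": {"steps": [[0,0,0,0.1,0.03,-2,0.6],[0,0,0,0.1,0.03,-3.5,0.6],[0,0,0,0.1,0.03,-4.2,0.6],[0,0,0,0.1,0.03,-4.3,0.6],[0,0,0,0.1,0.03,-4.3,0.6],[0,0,0,0.1,0.03,-4.3,0.6]]}}

```text
time: 33.4
position: [0.4874, 0.1374, 0.0656]
tool_rot: [2.102, 2.333, 0.002]
ft_force: [-0.4, -0.9, -0.0]
grip_width: 0.602
grip_force: 0.0
```

Request:
{"name": "carry_out", "arguments": {"steps": [[0,0,0,-0.12,0,-0.25,0.6],[0,0,0,-0.12,0,-0.25,0.6],[0,0,0,-0.12,0,-0.25,0.5],[0,0,0,-0.12,0,-0.25,0.42],[0,0,0,-0.12,0,-0.25,0.38],[0,0,0,-0.12,0,-0.25,0.34],[0,0,0,-0.12,0,-0.25,0.3],[0,0,0,-0.12,0,-0.25,0.2],[0,0,0,-0.12,0,-0.25,0.2],[0,0,0,-0.12,0,-0.25,0.2]], "squeeze": 6}}

```text
time: 34.4
position: [0.4856, 0.1372, 0.0623]
tool_rot: [2.103, 2.334, 0.0]
ft_force: [0.4, 0.3, -0.3]
grip_width: 0.319
grip_force: 6.0
```

Request:
{"name": "carry_out", "arguments": {"steps": [[0,0,0,0,0,0,0.2],[0,0,0,0,0,1,0.2],[0,0,0,0,0,4,0.2],[0,0,0,0,0,8,0.2],[0,0,0,0,0,12,0.2],[0,0,0,0.3,-3,14,0.2],[0,0,0,0.6,-7,14,0.2],[0,0,0,0.9,-11,14,0.2],[0,0,0,1.3,-15,14,0.2],[0,0,0,1.6,-19,14,0.2],[0,0,0,2,-23,14,0.2],[0,0,0,2.3,-27,14,0.2]], "squeeze": 15}}

```text
time: 35.6
position: [0.5084, -0.1342, 0.2029]
tool_rot: [2.102, 2.334, 0.001]
ft_force: [0.7, 0.5, -2.1]
grip_width: 0.318
grip_force: 15.1
```

Request:
{"name": "carry_out", "arguments": {"steps": [[0,0,0,0.3,-4,0,0.2],[0,0,0,0.6,-8,0,0.2],[0,0,0,0.9,-12,0,0.2],[0,0,0,1.3,-16,0,0.2],[0,0,0,1.65,-18.7,-2,0.2],[0,0,0,1.65,-18.7,-5,0.2],[0,0,0,1.65,-18.7,-9,0.2],[0,0,0,1.65,-18.7,-9,0.2],[0,0,0,1.65,-18.7,-9,0.2]]}}

```text
time: 36.5
position: [0.5248, -0.3194, 0.1126]
tool_rot: [-2.101, -2.333, -0.0]
ft_force: [-0.0, -1.1, -0.5]
grip_width: 0.316
grip_force: 15.1
```

Run:
```python
from h import *
s=ctrl.get_state();print(np.round(s['position'],4),np.round(s['tool_rot'],3),s['grip_width'])
d=grab('top');e=grab('scene')
cv2.imwrite('pics/b7.png',np.vstack([d['pixels'][120:320,250:560],e['pixels'][100:250,180:490]])[:,:,::-1])
for n,I in(('top',d),('scene',e)):
    H=hsv(I);h,s,v=[H[...,i].astype(int) for i in range(3)]
    blue=(h>98)&(h<125)&(s>90)&(v>50);blue[:120]=0
    if n=='top': blue[:,:425]=0;blue[:,540:]=0
    else: blue[:,:205]=0;blue[:,325:]=0;blue[185:]=0
    P=np.vstack([outline(I,b[0],.02) for b in blobs(blue,40)])
    print(n,cv2.minAreaRect(P))
```

```text
[ 0.5248 -0.3194  0.1126] [-2.101 -2.333 -0.   ] 0.31564950485993537
top ((0.4594319760799408, -0.31537479162216187), (0.15205661952495575, 0.31933990120887756), 85.8193130493164)
scene ((0.4681609869003296, -0.2444038838148117), (0.29525694251060486, 0.31925955414772034), 85.80755615234375)
```

View pics/b7.png

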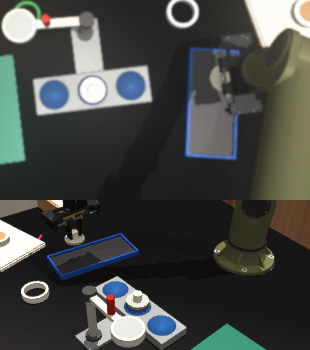

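Request:
{"name": "carry_out", "arguments": {"steps": [[0,0,0,0,0,-3,0.2],[0,0,0,0,0,-5.5,0.2],[0,0,0,0,0,-7.3,0.2],[0,0,0,0,0,-8.1,0.2],[0,0,0,0,0,-8.4,0.2],[0,0,0,0,0,-8.4,0.2],[0,0,0,0,0,-8.4,0.2]]}}

```text
time: 37.3
position: [0.5262, -0.3203, 0.03]
tool_rot: [2.101, 2.332, 0.001]
ft_force: [0.2, 0.5, -1.4]
grip_width: 0.317
grip_force: 15.1
```

Request:
{"name": "carry_out", "arguments": {"steps": [[0,0,0,0,0,-0.1,0.2],[0,0,0,0,0,-0.2,0.2],[0,0,0,0,0,-0.2,0.2],[0,0,0,0,0,-0.2,0.2]]}}

```text
time: 37.7
position: [0.525, -0.3198, 0.0263]
tool_rot: [2.103, 2.334, 0.0]
ft_force: [0.7, 0.4, -1.7]
grip_width: 0.316
grip_force: 15.1
```

Request:
{"name": "carry_out", "arguments": {"steps": [[0,0,0,0,0,-0.05,0.2],[0,0,0,0,0,-0.08,0.2],[0,0,0,0,0,-0.08,0.2],[0,0,0,0,0,-0.08,0.2]]}}

```text
time: 38.1
position: [0.5251, -0.3199, 0.0257]
tool_rot: [2.103, 2.334, 0.0]
ft_force: [-0.8, -0.3, 0.4]
grip_width: 0.319
grip_force: 15.1
```

Request:
{"name": "carry_out", "arguments": {"steps": [[0,0,0,0,0,-0.03,0.2],[0,0,0,0,0,-0.05,0.2],[0,0,0,0,0,-0.05,0.2]]}}

```text
time: 38.4
position: [0.5252, -0.3199, 0.0255]
tool_rot: [2.102, 2.334, -0.0]
ft_force: [-1.6, 0.9, 3.8]
grip_width: 0.316
grip_force: 14.9
```

Request:
{"name": "carry_out", "arguments": {"steps": [[0,0,0,0,0,0,0.36],[0,0,0,0,0,0,0.6],[0,0,0,0,0,0,0.6],[0,0,0,0,0,2,0.6],[0,0,0,0,0,6,0.6],[0,0,0,0,0,11,0.6],[0,0,0,-0.2,3,14,0.6],[0,0,0,-0.5,7,16,0.6],[0,0,0,-0.9,11,16,0.6],[0,0,0,-1.2,15,16,0.6],[0,0,0,-1.5,19,16,0.6],[0,0,0,-1.8,23,16,0.6]]}}

```text
time: 39.6
position: [0.5067, -0.0882, 0.185]
tool_rot: [2.102, 2.334, 0.0]
ft_force: [-0.0, 0.4, 0.8]
grip_width: 0.602
grip_force: 0.0
```

Request:
{"name": "carry_out", "arguments": {"steps": [[0,0,0,-0.3,4,0,0.6],[0,0,0,-0.6,8,0,0.6],[0,0,0,-0.9,11.7,0,0.6],[0,0,0,-0.9,11.7,0,0.6],[0,0,0,-0.9,11.7,-4,0.6],[0,0,0,-0.9,11.7,-8,0.6],[0,0,0,-0.9,11.7,-8,0.6],[0,0,0,-0.9,11.7,-8,0.6]]}}

```text
time: 40.4
position: [0.4979, 0.0269, 0.1052]
tool_rot: [-2.102, -2.333, 0.001]
ft_force: [0.4, 0.4, -0.0]
grip_width: 0.599
grip_force: 0.0
```

Down to 0.0618 and grip.

Request:
{"name": "carry_out", "arguments": {"steps": [[0,0,0,0.02,0.05,-2,0.6],[0,0,0,0.02,0.05,-3.3,0.6],[0,0,0,0.02,0.05,-4,0.6],[0,0,0,0.02,0.05,-4.3,0.6],[0,0,0,0.02,0.05,-4.3,0.6],[0,0,0,0.02,0.05,-4.3,0.5],[0,0,0,0.02,0.05,-4.3,0.42],[0,0,0,0.02,0.05,-4.3,0.38],[0,0,0,0.02,0.05,-4.3,0.34],[0,0,0,0.02,0.05,-4.3,0.3],[0,0,0,0.02,0.05,-4.3,0.2],[0,0,0,0.02,0.05,-4.3,0.2]], "squeeze": 6}}

```text
time: 41.6
position: [0.4983, 0.0277, 0.0621]
tool_rot: [2.103, 2.334, 0.0]
ft_force: [0.4, 0.1, 0.6]
grip_width: 0.318
grip_force: 6.0
```

Request:
{"name": "carry_out", "arguments": {"steps": [[0,0,0,0,0,0,0.2],[0,0,0,0,0,1,0.2],[0,0,0,0,0,4,0.2],[0,0,0,0,0,8,0.2],[0,0,0,0,0,12,0.2],[0,0,0,-0.3,-3,14,0.2],[0,0,0,-1.5,-7,14,0.2],[0,0,0,-2.8,-11,14,0.2],[0,0,0,-4,-15,14,0.2],[0,0,0,-5.3,-19,14,0.2],[0,0,0,-6.6,-23,14,0.2],[0,0,0,-7.9,-27,14,0.2]], "squeeze": 15}}

```text
time: 42.8
position: [0.4183, -0.2435, 0.2025]
tool_rot: [2.102, 2.334, 0.0]
ft_force: [1.7, 0.2, -0.3]
grip_width: 0.317
grip_force: 15.0
```

Request:
{"name": "carry_out", "arguments": {"steps": [[0,0,0,-1.2,-3.5,0,0.2],[0,0,0,-2.4,-6.9,0,0.2],[0,0,0,-2.4,-6.9,-3,0.2],[0,0,0,-2.4,-6.9,-6,0.2],[0,0,0,-2.4,-6.9,-9,0.2],[0,0,0,-2.4,-6.9,-9,0.2],[0,0,0,-2.4,-6.9,-9,0.2]]}}

```text
time: 43.5
position: [0.3952, -0.3111, 0.1125]
tool_rot: [-2.102, -2.334, -0.0]
ft_force: [0.7, -0.8, -1.9]
grip_width: 0.316
grip_force: 15.0
```

Run:
```python
from h import *
s=ctrl.get_state();print(np.round(s['position'],4),s['grip_width'])
d=grab('top');e=grab('scene')
cv2.imwrite('pics/b8.png',np.vstack([d['pixels'][120:320,250:560],e['pixels'][100:250,180:490]])[:,:,::-1])
H=hsv(d);h,s,v=[H[...,i].astype(int) for i in range(3)]
blue=(h>98)&(h<125)&(s>90)&(v>50);blue[:120]=0;blue[:,:425]=0;blue[:,540:]=0
print(cv2.minAreaRect(np.vstack([outline(d,b[0],.02) for b in blobs(blue,30)])))
w=(s<40)&(v>190)
for b,st,c in blobs(w,60):
    if 430<c[0]<490: print(c,st,ray(d,c,.025))
```

```text
[ 0.3952 -0.3111  0.1125] 0.3156446422718001
((0.45972657203674316, -0.31527191400527954), (0.15096727013587952, 0.3196652829647064), 85.71430969238281)
[464.55172414  58.38793103] [436  57  60   3 116] [ 0.9425538  -0.33914339  0.025     ]
[432.17571885 131.37699681] [417 116  31  31 313] [ 0.72444645 -0.23706726  0.025     ]
[463.7696477  198.32791328] [451 188  24  25 369] [ 0.52836681 -0.32140694  0.025     ]
```

View pics/b8.png

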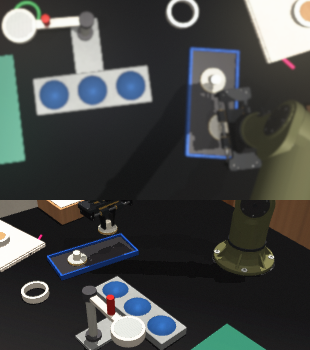

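The tray hasn't moved, the first disc lies flat in it at (464,198), and the second hangs over the near half. I'm lowering it now.

Request:
{"name": "carry_out", "arguments": {"steps": [[0,0,0,0,0,-3,0.2],[0,0,0,0,0,-5.5,0.2],[0,0,0,0,0,-7.3,0.2],[0,0,0,0,0,-8.1,0.2],[0,0,0,0,0,-8.4,0.2],[0,0,0,0,0,-8.5,0.2],[0,0,0,0,0,-8.6,0.2],[0,0,0,0,0,-8.6,0.2],[0,0,0,0,0,-8.6,0.2]]}}

```text
time: 44.5
position: [0.3956, -0.3116, 0.0266]
tool_rot: [2.102, 2.333, 0.0]
ft_force: [0.3, 0.4, -0.9]
grip_width: 0.316
grip_force: 15.0
```

Request:
{"name": "carry_out", "arguments": {"steps": [[0,0,0,0,0,-0.05,0.2],[0,0,0,0,0,-0.05,0.2],[0,0,0,0,0,-0.05,0.2]]}}

```text
time: 44.8
position: [0.3952, -0.3113, 0.0255]
tool_rot: [2.103, 2.334, 0.0]
ft_force: [-0.1, 0.5, -1.6]
grip_width: 0.315
grip_force: 15.0
```

Request:
{"name": "carry_out", "arguments": {"steps": [[0,0,0,0,0,-0.03,0.2],[0,0,0,0,0,-0.05,0.2],[0,0,0,0,0,-0.05,0.2]]}}

```text
time: 45.1
position: [0.3953, -0.3113, 0.0253]
tool_rot: [2.103, 2.334, -0.0]
ft_force: [-0.3, 0.9, 2.2]
grip_width: 0.313
grip_force: 15.0
```

Request:
{"name": "carry_out", "arguments": {"steps": [[0,0,0,0,0,0,0.36],[0,0,0,0,0,0,0.6],[0,0,0,0,0,0,0.6],[0,0,0,0,0,3,0.6],[0,0,0,0,0,8,0.6],[0,0,0,0,0,13,0.6],[0,0,0,0,0,18,0.6],[0,0,0,2,3.4,23,0.5],[0,0,0,4,6.8,28,0.5],[0,0,-2,6.5,11,28.5,0.5],[0,0,-4,9,15.2,28.5,0.5],[0,0,-5,11.4,19.4,28.5,0.5]]}}

```text
time: 46.3
position: [0.502, -0.1308, 0.3111]
tool_rot: [2.203, 2.235, 0.002]
ft_force: [0.5, -0.7, -0.9]
grip_width: 0.497
grip_force: 0.0
```

Request:
{"name": "carry_out", "arguments": {"steps": [[0,0,0,2.5,4.2,0,0.5],[0,0,0,5,8.4,0,0.5],[0,0,0,7.5,12.6,0,0.5],[0,0,0,10,16.8,0,0.5],[0,0,0,12.5,21,0,0.5],[0,0,0,15,25.2,0,0.5],[0,0,0,15.5,26.4,0,0.5],[0,0,0,15.5,26.4,0,0.5],[0,0,0,15.5,26.4,0,0.5],[0,0,0,15.5,26.4,0,0.5]]}}

```text
time: 47.3
position: [0.6557, 0.1293, 0.3098]
tool_rot: [2.205, 2.236, -0.001]
ft_force: [0.6, -0.2, 0.3]
grip_width: 0.502
grip_force: 0.0
```

Run:
```python
from h import *
s=ctrl.get_state();print(np.round(s['position'],4),np.round(s['tool_rot'],3))
d=grab('top');e=grab('scene')
cv2.imwrite('pics/b9.png',np.vstack([d['pixels'][120:320,250:560],e['pixels'][100:250,180:490]])[:,:,::-1])
H=hsv(e);h,s,v=[H[...,i].astype(int) for i in range(3)]
for b,st,c in blobs(((h<6)|(h>174))&(s>160)&(v>90)): print(c,ray(e,c,.207).round(4))
```

```text
[0.6557 0.1293 0.3098] [ 2.205e+00  2.236e+00 -1.000e-03]
[290.32624113 204.62411348] [0.6612 0.1464 0.207 ]
```

View pics/b9.png

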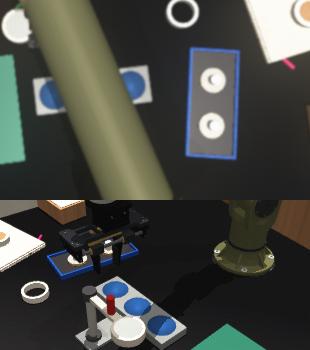

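Both discs lie side by side in the tray, at about (463,200) and (462,245). Next I swing the magnifier back.

Request:
{"name": "carry_out", "arguments": {"steps": [[0,0,0,0.65,1.75,0,0.5],[0,0,0,0.65,1.75,0,0.5],[0,0,0,0.65,1.75,-3,0.5],[0,0,0,0.65,1.75,-6,0.5],[0,0,0,0.65,1.75,-9,0.5],[0,0,0,0.65,1.75,-11,0.5],[0,0,0,0.65,1.75,-11,0.4],[0,0,0,0.65,1.75,-11,0.3],[0,0,0,0.65,1.75,-11,0.3]]}}

```text
time: 48.3
position: [0.6631, 0.1493, 0.2016]
tool_rot: [2.202, 2.238, 0.004]
ft_force: [0.4, -0.7, 0.7]
grip_width: 0.336
grip_force: 0.0
```

Request:
{"name": "carry_out", "arguments": {"steps": [[0,0,0,0,0,0,0.3],[0,0,5,-0.87,-0.06,0,0.3],[0,0,10,-1.73,-0.21,0,0.3],[0,0,15,-2.57,-0.43,0,0.3],[0,0,20,-3.4,-0.72,0,0.3],[0,0,25,-4.19,-1.08,0,0.3],[0,0,30,-4.95,-1.51,0,0.3],[0,0,35,-5.67,-2.0,0,0.3],[0,0,40,-6.34,-2.56,0,0.3],[0,0,45,-6.96,-3.17,0,0.3],[0,0,50,-7.53,-3.83,0,0.3],[0,0,55,-8.04,-4.54,0,0.3]]}}

```text
time: 49.5
position: [0.5825, 0.1046, 0.2008]
tool_rot: [0.912, 3.003, 0.003]
ft_force: [1.4, 0.4, -0.1]
grip_width: 0.297
grip_force: 0.7
```

Request:
{"name": "carry_out", "arguments": {"steps": [[0,0,5,-0.44,-0.76,0,0.3],[0,0,10,-0.81,-1.54,0,0.3],[0,0,15,-1.12,-2.36,0,0.3],[0,0,20,-1.35,-3.2,0,0.3],[0,0,25,-1.51,-4.06,0,0.3],[0,0,29,-1.55,-4.75,0,0.3],[0,0,33,-1.5,-5.45,0,0.3],[0,0,36,-1.5,-5.97,0,0.3],[0,0,36,-1.5,-5.97,0,0.3],[0,0,36,-1.5,-5.97,0,0.3]]}}

```text
time: 50.5
position: [0.5672, 0.0444, 0.2002]
tool_rot: [-0.052, 3.14, -0.0]
ft_force: [0.1, 0.2, 0.0]
grip_width: 0.301
grip_force: 0.0
```

Request:
{"name": "carry_out", "arguments": {"steps": [[0,0,1,0,-0.3,0,0.3],[0,0,2,0,-0.6,0,0.3],[0,0,3,0,-0.9,0,0.3],[0,0,3,0,-0.9,0,0.3],[0,0,3,0,-0.9,0,0.3]]}}

```text
time: 51.0
position: [0.5667, 0.0349, 0.1993]
tool_rot: [0.135, -3.138, 0.0]
ft_force: [-0.3, -0.2, -0.2]
grip_width: 0.3
grip_force: 0.0
```

Request:
{"name": "carry_out", "arguments": {"steps": [[0,0,0,0,-0.1,0,0.3],[0,0,0,0,-0.2,0,0.3],[0,0,0,0,-0.2,0,0.3]]}}

```text
time: 51.3
position: [0.5667, 0.0333, 0.1993]
tool_rot: [0.136, -3.138, -0.0]
ft_force: [-0.4, 0.3, -0.8]
grip_width: 0.3
grip_force: 0.2
```

Request:
{"name": "carry_out", "arguments": {"steps": [[0,0,0,0,-0.1,0,0.3],[0,0,0,0,-0.2,0,0.3],[0,0,0,0,-0.2,0,0.3]]}}

```text
time: 51.6
position: [0.5667, 0.0321, 0.1993]
tool_rot: [0.137, -3.139, -0.002]
ft_force: [-0.8, 2.2, -1.5]
grip_width: 0.302
grip_force: 1.3
```

Request:
{"name": "carry_out", "arguments": {"steps": [[0,0,0,0,-0.1,0,0.3],[0,0,0,0,-0.1,0,0.3]]}}

```text
time: 51.8
position: [0.5667, 0.032, 0.1994]
tool_rot: [-0.138, 3.138, 0.004]
ft_force: [0.4, 4.8, -2.3]
grip_width: 0.301
grip_force: 2.4
```

Request:
{"name": "carry_out", "arguments": {"steps": [[0,0,0,0,-0.1,0,0.3],[0,0,0,0,-0.2,0,0.3],[0,0,0,0,-0.2,0,0.3]]}}

```text
time: 52.1
position: [0.5667, 0.0319, 0.1993]
tool_rot: [-0.141, 3.138, 0.008]
ft_force: [0.6, 8.1, -3.2]
grip_width: 0.306
grip_force: 4.0
```

At the stop: the force is rising while the position stays put. I'll back off, open, lift away and check.

Request:
{"name": "carry_out", "arguments": {"steps": [[0,0,0,0,0.5,0,0.32],[0,0,0,0,0.6,0,0.45],[0,0,0,0,0.6,0,0.5],[0,0,0,0,0.6,3,0.5],[0,0,0,0,0.6,7,0.5],[0,0,0,0,0.6,12,0.5],[0,0,0,0,5,12,0.5],[0,0,0,-2,10,12,0.5],[0,0,0,-4,15,12,0.5],[0,0,0,-6,20,12,0.5],[0,0,0,-8,25,12,0.5],[0,0,0,-8,25,12,0.5]]}}

```text
time: 53.3
position: [0.4833, 0.2839, 0.3203]
tool_rot: [-0.149, 3.137, 0.003]
ft_force: [-0.6, -0.1, -0.2]
grip_width: 0.498
grip_force: 0.0
```

Run:
```python
from h import *
d=grab('top');e=grab('scene')
cv2.imwrite('pics/b10.png',np.vstack([d['pixels'][100:300,150:560],e['pixels'][100:300,180:590]])[:,:,::-1])
H=hsv(e);h,s,v=[H[...,i].astype(int) for i in range(3)]
for b,st,c in blobs(((h<6)|(h>174))&(s>160)&(v>90)): print(c,ray(e,c,.207).round(4))
```

```text
[297.70588235 169.72268908] [0.5688 0.0353 0.207 ]
```

View pics/b10.png

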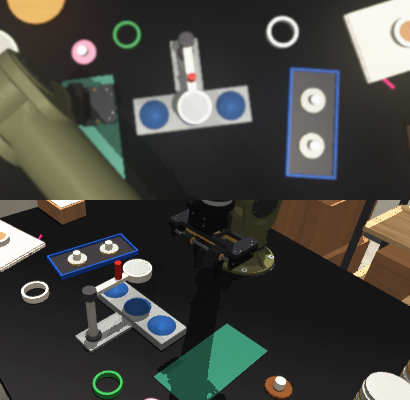

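The handle is at (.5688,.0353), the expected stop position. The stand is empty, both discs lie in the tray, and the rolls and look-alikes haven't moved.

```bash
python3 -c "
from bench import ctrl
print(ctrl.close_job())"
```

```text
the job is handed in; nothing more can be done
None
```

The job is handed in, with no verdict returned: both discs were balanced on their domes, looked at for over two seconds and laid flat in the tray, the magnifier is back at its stop over the empty stand, and the tape rolls and look-alikes are where they started.

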